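# Make up a spindle kit in the caddy

### The job

Make up one spindle kit in the grey caddy on the left: lay the small bearing flat inside the rim on the floor of the slotted cradle, then drop the short spindle into the open slots above it until both ends bottom out, and set the collar upright in the wide round nest and the nut flat in the small one. Leave the look-alikes (long spindle, big bearing, big turned holder) where they are, and let go of everything.

Things in the scene. Friction and masses are not known exactly. Their poses are not given: they have to be found in the camera images.
- spindle: The SHORT spindle, bare steel, lying on the worktable on the right: square middle 24 x 24 mm and 42 mm long, with a round journal 10 mm in diameter and 23 mm long on each end, 88 mm over all, 0.22 kg. Origin in the middle of it on its axis (12 mm above the table when lying); x runs along the axis, y and z are square to the flats.
- bearing: The SMALL ball bearing, lying flat on the worktable: steel ring 32 mm outside diameter, 9 mm thick, with a black seal and 12 mm bore; 20 g. Pose: origin at the centre of the underside, z is its axis, up.
- collar: Bright aluminium collar standing upright on the worktable: an open cup-like sleeve, 41 mm outside diameter, 41 mm tall, small black screw in its side; 55 g. Pose: origin at the centre of the underside, z is its axis, up.
- nut: Steel hexagon nut lying flat on the worktable, 19 mm across flats, 22 mm over corners, 10 mm thick; 15 g. Pose: origin at the centre of the underside, z is its axis, up.
- spindle_long: Look-alike, to be left alone: the LONG spindle, same square 24 mm section but the square part 76 mm long, 122 mm over all. Origin in its middle on its axis (12 mm above the table), x along the axis.
- big_bearing: Look-alike, to be left alone: the BIG bearing lying flat, 58 mm outside diameter, 15 mm thick, steel with black seal (nearly twice as wide as the bearing of the kit). Pose: origin at the centre of the underside, z is its axis, up.
- sleeve: Look-alike, to be left alone: heavy turned holder of bright aluminium standing upright, 55 mm diameter, 70 mm tall (bigger than the collar). Pose: origin at the centre of the underside, z is its axis, up.
- cradle: Block 66 (own x) x 86 (own y) x 6 mm, fixed in grey caddy, underside 8 mm above worktable; origin: centre of underside. Floor rim 2.5 mm high, 50 mm inside for the bearing. Two 6 mm steel forks at y = +-32 mm, with open slots at x = 0, 13 mm wide, bottom 29 mm above origin, flared from 42 mm to 32 mm wide at the top (57 mm). Seated spindle lies along y, axis 34 mm above origin, +-8 mm lengthwise.
- collar_nest: Block 66 (own x) x 86 (own y) x 6 mm, fixed in grey caddy, underside 8 mm above worktable; origin: centre of underside. The collar's nest: round rim 8 mm high above the floor, 58 mm inside, 64 mm outside diameter, at the centre. The three blocks lie side by side along x, 73 mm apart, in changing order, with one yaw.
- nut_nest: Block 66 (own x) x 86 (own y) x 6 mm, fixed in grey caddy, underside 8 mm above worktable; origin: centre of underside. The nut's nest: small round rim 2.5 mm high above the floor, 40 mm inside, 46 mm outside diameter, at the centre. The caddy is a low tray 226 x 98 mm on the left bench (top 5 mm above the worktable), walls 14 mm high.

How it is judged:
On the way, in this order (a step that is already met when the one before it is completed fails the run):
1. the bearing lies flat inside the rim on the cradle's floor (horizontal distance between bearing and cradle below 0.012 m and z of bearing in the frame of cradle between 0.003 and 0.0085 m and angle between bearing's own z axis and vertical below 0.12 rad), for 0.2 s.
2. the short spindle lies at the bottom of both slots, over the bearing (all of step 1 and z of spindle in the frame of cradle between 0.0315 and 0.0365 m and x of spindle in the frame of cradle between -0.004 and 0.004 m and y of spindle in the frame of cradle between -0.0095 and 0.0095 m and angle between the x axis of spindle and the y axis of cradle, either way round below 0.07 rad), for 0.2 s.
At the end, for the whole second after the job is handed in: Bearing flat, short spindle bottomed in both slots (height 2.5 mm, across 4 mm, lengthwise 9.5 mm, 0.07 rad), collar upright and nut flat in their nests; bearing, collar, nut within 12 mm of centre; all released, at rest; look-alikes within 20 mm of their start (all of step 2 and horizontal distance between collar and collar_nest below 0.012 m and z of collar in the frame of collar_nest between 0.003 and 0.0085 m and angle between each of collar, nut's own z axis and vertical below 0.12 rad and horizontal distance between nut and nut_nest below 0.012 m and z of nut in the frame of nut_nest between 0.003 and 0.0085 m and linear speed of each of bearing, spindle, collar, nut below 0.02 m/s and angular speed of each of bearing, spindle, collar, nut below 0.2 rad/s and distance of each of spindle_long, big_bearing, sleeve from where it was at the start of the episode below 0.02 m); the robot touches nothing.
It fails at once if a look-alike (long spindle, big bearing, big holder) is moved from its place by more than 20 mm (distance of any of spindle_long, big_bearing, sleeve from where it was at the start of the episode above 0.02 m).
It also fails if it takes over 118 s, if anything falls off the work surface, if the arm or the gripper's body presses on something with over 40 N, if the wrist force passes 120 N, or if a joint passes its speed limit or range.

### The arm

A 6-joint arm with a two-finger parallel gripper is mounted at the origin on a cart in front of the work surface, level with it; the furniture and walls round the work are solid. World frame = base frame: x ahead of the robot, y to its left, z up, the work surface at z = 0. Lengths are in m, angles in rad, forces in N, time in s.
With the tool pointing down it reaches from about 0.375 to 0.9 m from the base axis. Payload 3.1 kg.
Tool frame: the origin (TCP) lies at the centre of the arm's flange, where the gripper is bolted on; the fingertips stand 173 mm ahead of it and the grasp point (between the pads) lies 155 mm ahead of it; z points along the fingers, y is the line along which they close (so a half turn about z gives the same grasp; the last joint's range is limited). The gripper opens to 85 mm and grips with 20 to 120 N. Pads are 22 mm wide; open, the fingers measure 114 mm over their backs; the gripper's body (76 mm by 85 mm) begins 54 mm behind the grasp point. The pads swing forward as they close: fully open they stand 13 mm farther back than shut.
Start: joints at [-0.178, 0.527, 1.433, -0, 1.181, -0.178], TCP at [0.625, 0, 0.405] pointing down, gripper open.
Joint ranges: [-3.08, 3.08], [-0.75, 2.2], [0.22, 2.44], [-1.43, 4.57], [0, 2.65], [-2.85, 2.85]. Speed limits (rad/s): [2.79, 2.79, 3.14, 3.14, 3.14, 3.14].

### API

Orientations are given as a unit quaternion [x, y, z, w].
In Python, from station import * gives the robot as it stands.
- The arm moves only by the shell command python3 -m jog 'ROWS' [OPENING] [FORCE]. ROWS is a JSON object of lists of equal length, an entry for each row: "linear": the shift along the world's x, y, z in mm, a list of three; "turn": the turn about the world's z in units of 5 degrees (1.0 is 5 degrees). A call has 1 to 12 rows; each row shifts and turns the commanded pose from where the row before left it; what a row does not reach is not made up. A row lasts 1/8 s, in which the tool goes at most 62.5 mm and 10.7 degrees, less where a joint would pass 70% of its speed; a pose out of reach is approached as far as the arm can. A call is refused whole if a number of a shift passes 62.5 or a number of a turn 1, either way. A call with a gripper value outside its range is refused whole. OPENING is the opening, from 0 (shut) to 1 (fully open), set as the call begins (- or left out, the last holds). The fingers move at their own pace and stop on an object; FORCE is the grip in N (left out, the last holds). Time passes only in rows, so rows that do not move let the fingers close. It gives the time, the measured TCP pose, the force, the opening and the grip force at its end, in the units of the state.
- sense(): the state, without advancing time (a new reading comes with each control period).
- snapshot(name): name is "scene" or "side" or "wrist"; returns the picture (480x640x3 uint8, red, green, blue); there is no depth.
- get_calibration(name): a dict with "fx", "fy", "cx", "cy" (pixels), "world_to_cam" (4x4, takes a point from world to camera coordinates). Camera axes: x right, y down, z forward; pixel columns grow to the right and rows downward; lengths in m; the calibration is good to about 2 mm. A picture is of the moment at which its call begins: read the wrist's pose just before it. get_calibration takes no time and is no camera call; for the wrist camera it gives the pose at the moment of the call.
- sign_off(): hands the job in; it is judged then, once.
The state is a dict: "t": time; "q": joint angles; "qd": joint speeds; "tau": joint torques, N m; "tcp_pos": TCP position; "tool_rot": TCP orientation; "force": force on the tool from outside, world axes, zero at the start; "ft_torque": the same for the moment, N m; "finger_gap": opening from 0.0 (shut) to 1.0 (fully open); "gripper_force": force on a finger pad.
Only numpy, scipy, OpenCV 4.12 (cv2) and the standard library are available. Lean on these libraries where they do the work, as an engineer would, in place of code of your own. Each camera call takes 0.05 s, during which the arm holds its last target. There are 200 camera calls.

## Working session

There is one attempt and no reset: what is moved stays moved. The work goes in short steps, Python scripts to look and compute and a shell command to move; the robot and the scene stay as the last step left them, time stands still between calls to the robot, and variables do not carry over. Pictures are saved under pics/ and viewed, at most 14 in all, crops included, and the job is handed in when it is done.

```bash
ls; mkdir -p pics; python3 - <<'E'
from station import *
import cv2
for n in("scene","side","wrist"):
    cv2.imwrite(f"pics/{n}0.png",snapshot(n)[:,:,::-1])
s=sense();print(s)
E
```

```text
pics
{'t': 0.15, 'q': array([-1.78526882e-01,  5.28244334e-01,  1.43360761e+00,  2.92578603e-05,
        1.18141500e+00, -1.78473983e-01]), 'qd': array([-0.00032922, -0.00323398, -0.00465502, -0.00108849, -0.00031749,
       -0.00029192]), 'tau': array([ 1.17890530e-03, -4.42742836e+01, -1.78276026e+01, -2.15643640e-04,
        5.61750654e-03, -9.84718270e-06]), 'tcp_pos': array([6.24735257e-01, 6.38259485e-05, 4.03963398e-01]), 'tool_rot': array([ 7.07129171e-01,  7.07083895e-01, -4.66327767e-04, -6.95362969e-04]), 'force': array([0.06789683, 0.00721038, 0.47582282]), 'ft_torque': array([-0.0373954 ,  0.00089804,  0.05517593]), 'gripper_force': 0.0, 'finger_gap': 0.9958365704895403}
```

View pics/scene0.png

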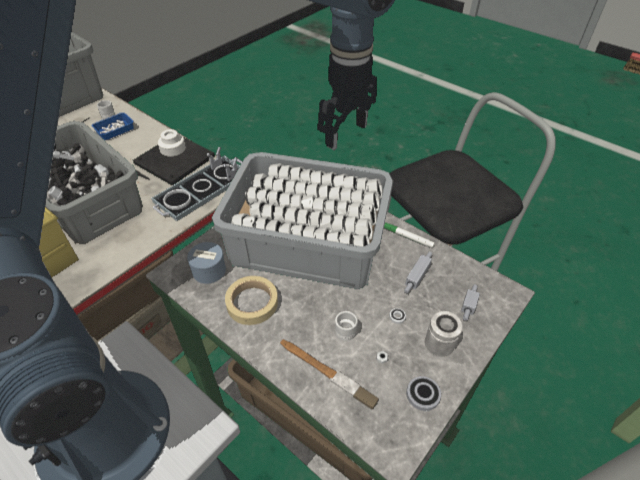

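View pics/wrist0.png

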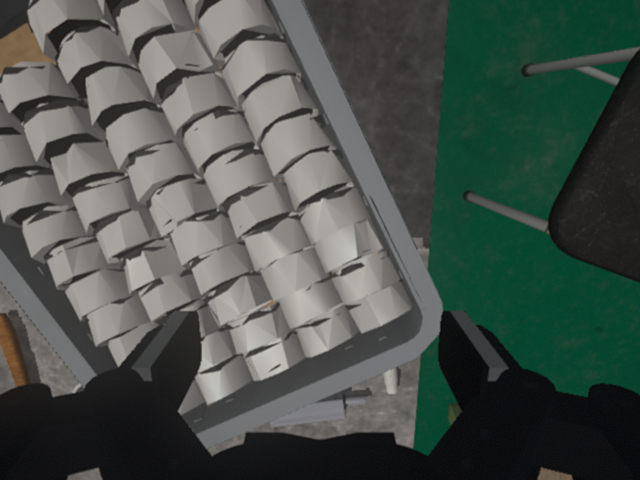

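The scene shows the short spindle at about (471,303), long spindle (419,272), small bearing (398,314), collar (346,323), nut (382,356), sleeve (443,333), big bearing (424,393), and the caddy near (198,188). The wrist view is filled by the parts bin.

```bash
cat > h.py <<'E'
from station import *
import cv2, numpy as np
def ray(c,uv,z):
    M=np.array(c["world_to_cam"]);R,t=M[:3,:3],M[:3,3];o=-R.T@t
    d=R.T@np.array([(uv[0]-c["cx"])/c["fx"],(uv[1]-c["cy"])/c["fy"],1.])
    return o+d*(z-o[2])/d[2]
def proj(c,p):
    M=np.array(c["world_to_cam"]);q=M[:3,:3]@np.array(p)+M[:3,3]
    return np.array([c["cx"]+c["fx"]*q[0]/q[2],c["cy"]+c["fy"]*q[1]/q[2]])
def pic(n,name):
    c=get_calibration(n);im=snapshot(n)[:,:,::-1].copy();cv2.imwrite(f"pics/{name}.png",im);np.save(f"pics/{name}.npy",c,allow_pickle=True);return c,im
def cal(name): return np.load(f"pics/{name}.npy",allow_pickle=True).item()
E
python3 - <<'E'
from h import *
c=get_calibration("scene")
for n,uv,z in [("spindle",(471,303),.012),("long",(419,272),.012),("bearing",(398,314),.009),("collar",(346,318),.041),("nut",(382,355),.01),("sleeve",(446,323),.07),("bigb",(424,391),.015),("caddyL",(178,198),.02),("caddyM",(201,185),.02),("caddyR",(226,172),.02)]:
    print(n,ray(c,uv,z).round(3))
print(ray(c,(240,160),.15),ray(c,(390,185),.15),ray(c,(365,250),.15),ray(c,(222,225),.15))
for n in("side","wrist"):
    k=get_calibration(n);print(n,np.linalg.inv(k["world_to_cam"]).round(3).tolist(),k["fx"])
im=cv2.imread("pics/scene0.png")
a=cv2.resize(im[130:230,140:260],(600,500),interpolation=3);cv2.imwrite("pics/a.png",a)
E
```

```text
spindle [ 0.61  -0.338  0.012]
long [ 0.611 -0.218  0.012]
bearing [ 0.497 -0.242  0.009]
collar [ 0.407 -0.183  0.041]
nut [ 0.404 -0.27   0.01 ]
sleeve [ 0.497 -0.334  0.07 ]
bigb [ 0.391 -0.365  0.015]
caddyL [0.426 0.34  0.02 ]
caddyM [0.492 0.335 0.02 ]
caddyR [0.566 0.325 0.02 ]
[0.51613643 0.19850986 0.15      ] [ 0.65735385 -0.09386502  0.15      ] [ 0.48186323 -0.16081469  0.15      ] [0.3587827  0.08011642 0.15      ]
side [[-0.904, -0.357, 0.236, 0.172], [-0.428, 0.745, -0.512, 0.701], [0.007, -0.563, -0.826, 1.18], [0.0, 0.0, 0.0, 1.0]] 549.3519116012401
wrist [[1.0, 0.001, -0.002, 0.624], [0.0, -0.959, -0.282, 0.072], [-0.002, 0.282, -0.959, 0.373], [0.0, 0.0, 0.0, 1.0]] 403.4570933184978
```

View pics/side0.png

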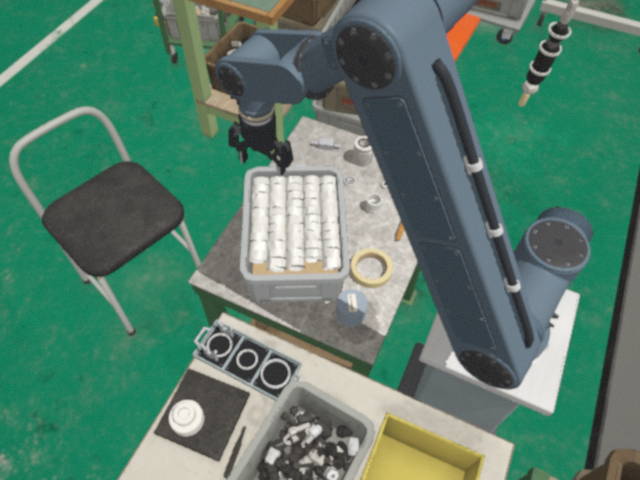

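View pics/a.png

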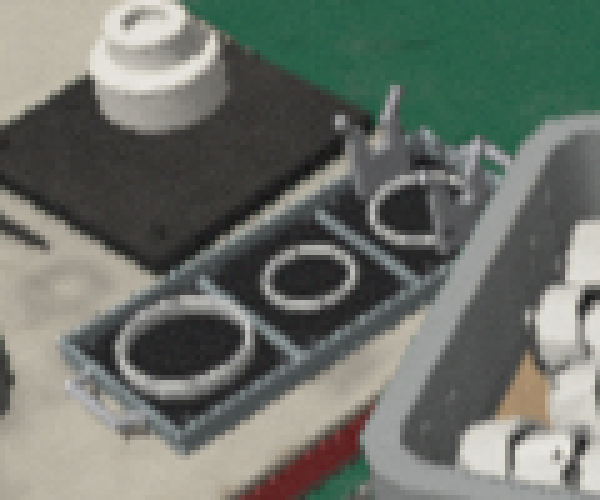

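The side view shows the caddy's order of nests as cradle (219,345), nut nest (247,360), collar nest (276,374). The crop confirms it and shows the forks standing in the cradle. Next I go above the parts and look from there.

```bash
python3 -m jog '{"linear":[[-25,-50,0],[-25,-50,0],[-25,-50,0],[-25,-50,0],[-25,-50,0],[0,0,0],[0,0,0],[0,0,0]],"turn":[0,0,0,0,0,0,0,0]}' 1
python3 - <<'E'
from h import *
pic("wrist","w1")
E
```

```text
t: 1.15
tcp_pos: [0.5004, -0.2487, 0.4046]
tool_rot: [0.706, 0.708, 0.0, -0.0]
force: [0.9, -0.2, 0.8]
finger_gap: 1.002
gripper_force: 0.0
```

View pics/w1.png

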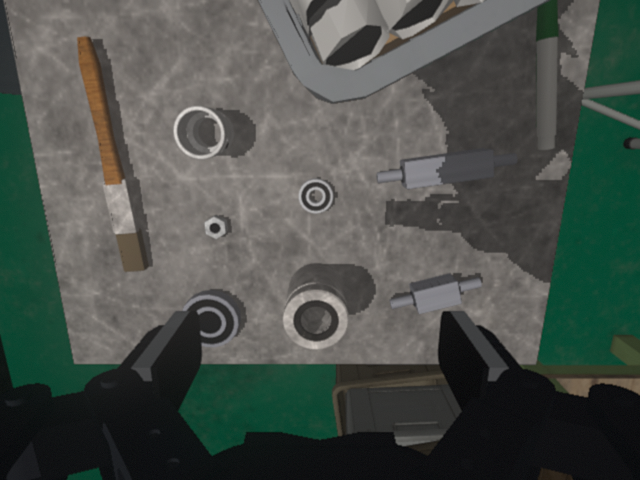

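The wrist view shows bearing (317,196), nut (217,227), collar rim (200,132), and short spindle from (391,300) to (481,284). The sleeve is at (316,318) and the bin corner at (335,90).

```bash
python3 - <<'E'
from h import *
c=cal("w1")
for n,uv,z in [("bearing",(317,196),.009),("nut",(217,227),.01),("collar",(200,132),.041),("sp1",(391,300.5),.012),("sp2",(481,283.5),.012),("long1",(377,177),.012),("long2",(515,160),.012),("sleeve",(316,318),.07),("bigb",(213,319),.015),("bin",(335,100),.15),("binhi",(335,100),.2)]:
    print(n,ray(c,uv,z).round(4))
# bin height via edge matching: side cam
k=get_calibration("scene")
for z in(.1,.13,.16,.2): print(z,proj(k,ray(c,(335,95),z)).round(0),proj(cal("w1"),ray(k,(365,250),z)).round(0))
E
```

```text
bearing [ 0.4978 -0.2394  0.009 ]
nut [ 0.405  -0.2684  0.01  ]
collar [ 0.405  -0.1829  0.041 ]
sp1 [ 0.57   -0.3413  0.012 ]
sp2 [ 0.6556 -0.3233  0.012 ]
long1 [ 0.5513 -0.2217  0.012 ]
long2 [ 0.6721 -0.2066  0.012 ]
sleeve [ 0.4974 -0.3309  0.07  ]
bigb [ 0.396  -0.3601  0.015 ]
bin [ 0.5081 -0.1648  0.15  ]
binhi [ 0.5063 -0.1675  0.2   ]
0.1 [371. 259.] [352.  58.]
0.13 [373. 249.] [315.  77.]
0.16 [375. 239.] [268. 100.]
0.2 [378. 224.] [184. 143.]
```

```bash
python3 -m jog '{"linear":[[-2.5,9.5,0],[0,0,0],[0,0,-15],[0,0,-15],[0,0,-15],[0,0,-15],[0,0,-15],[0,0,-15],[0,0,-15],[0,0,-15],[0,0,-15],[0,0,-15]],"turn":[-1,-1,-1,-1,-1,-1,-1,-1,-1,-1,-1,-1]}' 0.6 40
python3 - <<'E'
from h import *
c,im=pic("wrist","w2")
cv2.imwrite("pics/w2.png",im)
p=proj(c,[.498,-.2395,.009]);print(p)
E
```

```text
t: 2.7
tcp_pos: [0.4982, -0.2392, 0.2543]
tool_rot: [0.966, 0.259, 0.0, 0.0]
force: [-0.5, 1.1, 0.3]
finger_gap: 0.599
gripper_force: 0.0
[319.18620625 258.29087113]
```

View pics/w2.png

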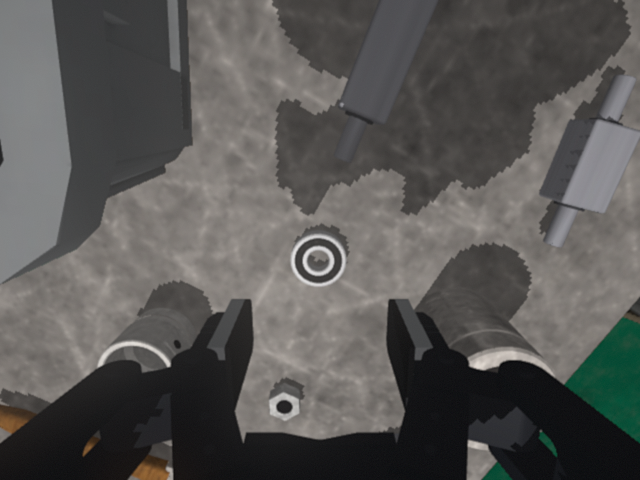

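The bearing at (318,260) matches the prediction, with the fingers clear on both sides. Descending and gripping.

```bash
python3 -m jog '{"linear":[[0,0,-25],[0,0,-25],[0,0,-20],[0,0,-12],[0,0,0],[0,0,0]],"turn":[0,0,0,0,0,0]}' 0.6 40
python3 -m jog '{"linear":[[0,0,0],[0,0,0],[0,0,0],[0,0,0],[0,0,0],[0,0,0]],"turn":[0,0,0,0,0,0]}' 0 40
```

```text
t: 3.5
tcp_pos: [0.4979, -0.2404, 0.1733]
tool_rot: [0.966, 0.259, 0.0, 0.0]
force: [-0.8, -0.3, 0.8]
finger_gap: 0.597
gripper_force: 0.0
t: 4.25
tcp_pos: [0.4977, -0.2407, 0.1738]
tool_rot: [0.966, 0.259, 0.001, 0.001]
force: [0.1, 1.4, 5.7]
finger_gap: 0.338
gripper_force: 39.4
```

```bash
python3 -m jog '{"linear":[[0,0,30],[0,0,50],[0,0,50],[0,0,55],[0,0,55],[0,0,0]],"turn":[0,0,0,0,1,1]}'
python3 -m jog '{"linear":[[0,30,0],[0,55,0],[0,55,0],[0,55,0],[0,55,0],[0,55,0],[0,55,0],[0,55,0],[0,55,0],[0,50,0],[0,40,0],[0,0,0]],"turn":[1,1,1,1,1,1,1,1,0.8,0,0,0]}'
python3 - <<'E'
from h import *
pic("wrist","w3")
E
```

```text
t: 5.0
tcp_pos: [0.4983, -0.2411, 0.4181]
tool_rot: [0.939, 0.343, 0.003, 0.005]
force: [-0.1, -1.2, -0.5]
finger_gap: 0.34
gripper_force: 39.8
t: 6.5
tcp_pos: [0.4968, 0.3219, 0.4126]
tool_rot: [0.742, 0.671, 0.0, -0.0]
force: [1.2, -0.7, 0.2]
finger_gap: 0.343
gripper_force: 39.8
```

View pics/w3.png

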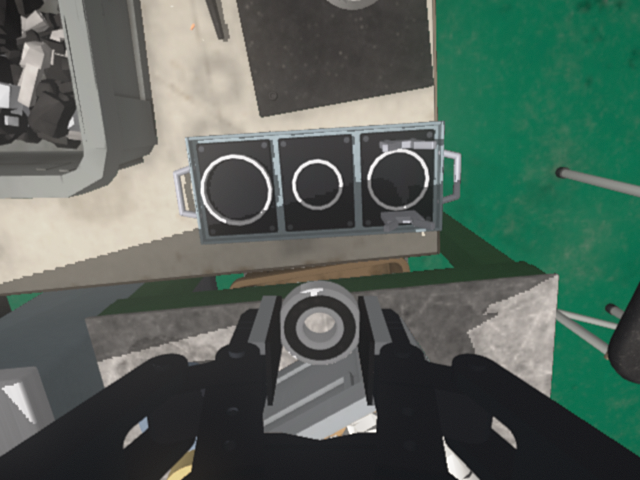

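Nests: collar (237,189), nut (317,184), cradle rim (398,180). The forks sit at (408,146) and (405,220), and the bearing is held level at (320,322).

```bash
python3 - <<'E'
from h import *
c=cal("w3")
P=[ray(c,uv,z) for uv,z in[((237,189.5),.022),((317,184.5),.0165),((398,180),.0165)]]
for p in P: print(p.round(4))
d=P[2]-P[0];print(np.degrees(np.arctan2(d[1],d[0])),np.linalg.norm(d))
s=sense();print(s["tcp_pos"])
from scipy.spatial.transform import Rotation as R
print(R.from_quat(s["tool_rot"]).as_matrix().round(3))
k=get_calibration("side")
for uv,z in[((276,374),.022),((247,359.5),.0165),((219,344.5),.0165)]: print(ray(k,uv,z).round(4))
im=cv2.imread("pics/w3.png");cv2.imwrite("pics/w3c.png",cv2.resize(im[120:260,180:470],(800,386),interpolation=3))
E
```

```text
[0.425  0.3452 0.022 ]
[0.4965 0.3417 0.0165]
[0.5695 0.3384 0.0165]
-2.676870681660598 0.14476100373748008
[0.49686767 0.32038982 0.41243924]
[[ 0.102  0.995 -0.   ]
 [ 0.995 -0.102 -0.001]
 [-0.001 -0.    -1.   ]]
[0.4194 0.3473 0.022 ]
[0.494  0.3438 0.0165]
[0.5684 0.3398 0.0165]
```

View pics/w3c.png

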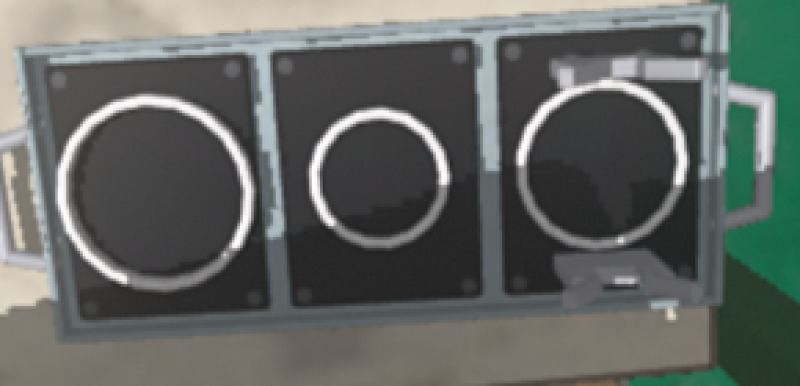

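```bash
python3 -m jog '{"linear":[[36,9,0],[36,10,0],[0,0,-30],[0,0,-40],[0,0,-40],[0,0,-40],[0,0,-30],[0,0,-10],[0,0,0],[0,0,0],[0,0,0]],"turn":[0.6,0,0,0,0,0,0,0,0,0,0]}'
python3 - <<'E'
from h import *
c,im=pic("wrist","w4")
print(proj(c,[.569,.339,.0165]))
E
```

```text
t: 7.92
tcp_pos: [0.57, 0.3387, 0.2243]
tool_rot: [0.725, 0.688, 0.001, 0.001]
force: [0.3, 0.3, 1.0]
finger_gap: 0.339
gripper_force: 39.8
[316.59272233 282.96902216]
```

View pics/w4.png

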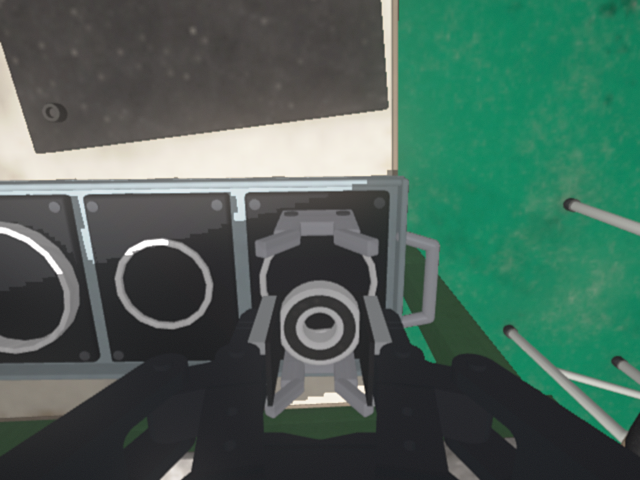

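The rim spans columns 261–376, so its centre is at 318, in line with the fork slots. The bearing hangs centred over it, so I lower and release.

```bash
python3 -m jog '{"linear":[[0,0,-12],[0,0,-12],[0,0,-9],[0,0,0],[0,0,0],[0,0,0]],"turn":[0,0,0,0,0,0]}'
python3 -m jog '{"linear":[[0,0,0],[0,0,0],[0,0,0],[0,0,0],[0,0,0]],"turn":[0,0,0,0,0]}' 0.6
python3 -m jog '{"linear":[[0,0,20],[0,0,30],[0,0,50],[0,0,60],[0,0,60],[0,0,0],[0,0,0]],"turn":[0,0,0,0,0,0,0]}'
python3 - <<'E'
from h import *
c,im=pic("wrist","w5")
print(proj(c,[.570,.339,.0165]),proj(c,[.570,.339,.023]))
cv2.imwrite("pics/w5c.png",cv2.resize(im[130:330,220:420],(600,600),interpolation=3))
E
```

```text
t: 8.72
tcp_pos: [0.5695, 0.3386, 0.1896]
tool_rot: [0.725, 0.688, -0.0, -0.0]
force: [-0.7, -0.7, -0.2]
finger_gap: 0.338
gripper_force: 39.8
t: 9.35
tcp_pos: [0.5695, 0.3385, 0.1897]
tool_rot: [0.725, 0.688, 0.0, -0.0]
force: [-0.0, 0.2, 0.3]
finger_gap: 0.597
gripper_force: 0.0
t: 10.22
tcp_pos: [0.5689, 0.3384, 0.4109]
tool_rot: [0.725, 0.688, 0.0, 0.0]
force: [-0.2, -0.0, -0.4]
finger_gap: 0.601
gripper_force: 0.0
[320.42628453 205.48631354] [320.44853653 206.87785249]
```

View pics/w5c.png

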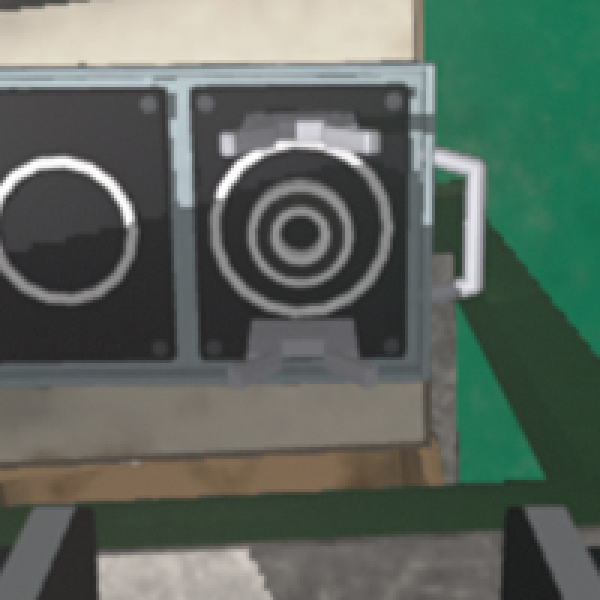

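The bearing lies flat and concentric inside the rim (crop (301,234) against rim centre (301,228)). Now the short spindle.

```bash
python3 -m jog '{"linear":[[0,-40,0],[4,-60,0],[4,-60,0],[4,-60,0],[4,-60,0],[4,-60,0],[4,-60,0],[4,-60,0],[4,-60,0],[4,-60,0],[4,-60,0],[4,-30,0]],"turn":[-1,-1,-1,-1,-1,-1,-1,-1,-1,-1,-1,-1]}' 0.6
python3 -m jog '{"linear":[[0,0,-10],[0,0,-40],[0,0,-45],[0,0,-40],[0,0,0],[0,0,0]],"turn":[-1,-1,-1,0,0,0]}'
python3 - <<'E'
from h import *
c,im=pic("wrist","w6")
for p in [[.613,-.332,.024],[.570,-.3413,.012],[.6556,-.3233,.012]]: print(proj(c,p).round(1))
E
```

```text
t: 11.78
tcp_pos: [0.6126, -0.3349, 0.407]
tool_rot: [0.973, 0.23, -0.001, -0.001]
force: [-0.2, 1.4, 0.4]
finger_gap: 0.598
gripper_force: 0.0
t: 12.52
tcp_pos: [0.6138, -0.3317, 0.275]
tool_rot: [0.995, 0.105, 0.0, 0.0]
force: [0.0, -0.8, 1.7]
finger_gap: 0.603
gripper_force: 0.0
[319.1 256. ]
[319.4 316.2]
[319.8 177.1]
```

View pics/w6.png

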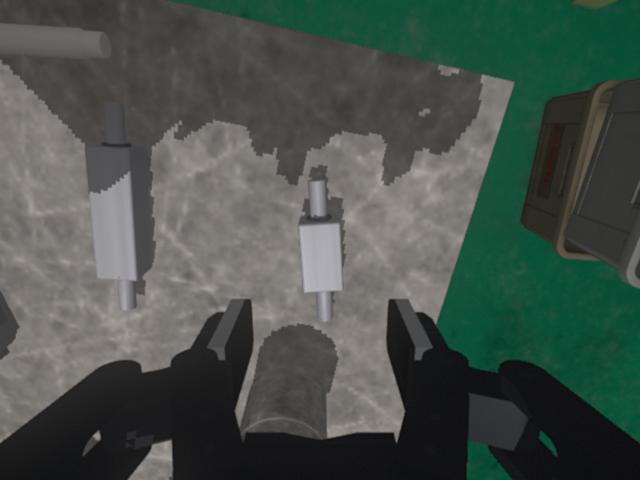

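The spindle's ends show at (325,318) and (317.5,180), about 3° off the gripper's axis. Working out the correction.

```bash
python3 - <<'E'
from h import *
c=cal("w6");a=ray(c,(325,318.5),.013);b=ray(c,(317.5,180),.015)
d=b-a;print(a,b,(a+b)/2,np.degrees(np.arctan2(d[1],d[0])),np.linalg.norm(d))
s=sense();from scipy.spatial.transform import Rotation as R
m=R.from_quat(s["tool_rot"]).as_matrix();print(s["tcp_pos"],np.degrees(np.arctan2(m[1,0],m[0,0])))
E
```

```text
[ 0.56967673 -0.34500676  0.013     ] [ 0.65412938 -0.3223063   0.015     ] [ 0.61190306 -0.33365653  0.014     ] 15.04521237209239 0.08747320124587907
[ 0.61406549 -0.33186884  0.27610017] 12.002561622969726
```

```bash
python3 -m jog '{"linear":[[-2,-2,-20],[0,0,-30],[0,0,-30],[0,0,-15],[0,0,-6],[0,0,0],[0,0,0]],"turn":[0.6,0,0,0,0,0,0]}' 0.6 60
python3 -m jog '{"linear":[[0,0,0],[0,0,0],[0,0,0],[0,0,0],[0,0,0],[0,0,0],[0,0,0]],"turn":[0,0,0,0,0,0,0]}' 0 60
python3 -m jog '{"linear":[[0,0,20],[0,0,40],[0,0,60],[0,0,60],[0,0,55],[0,0,0]],"turn":[0,0,0,0,0,0]}'
python3 - <<'E'
from h import *
pic("wrist","w7")
E
```

```text
t: 13.45
tcp_pos: [0.612, -0.3338, 0.1751]
tool_rot: [0.991, 0.131, 0.001, 0.001]
force: [-0.1, -0.0, 0.3]
finger_gap: 0.599
gripper_force: 0.0
t: 14.32
tcp_pos: [0.6118, -0.3337, 0.1747]
tool_rot: [0.991, 0.131, 0.001, 0.001]
force: [-0.8, 0.3, 5.9]
finger_gap: 0.266
gripper_force: 60.7
t: 15.08
tcp_pos: [0.6123, -0.3339, 0.4159]
tool_rot: [0.991, 0.131, 0.005, 0.005]
force: [0.6, -0.6, -2.9]
finger_gap: 0.27
gripper_force: 60.0
```

View pics/w7.png

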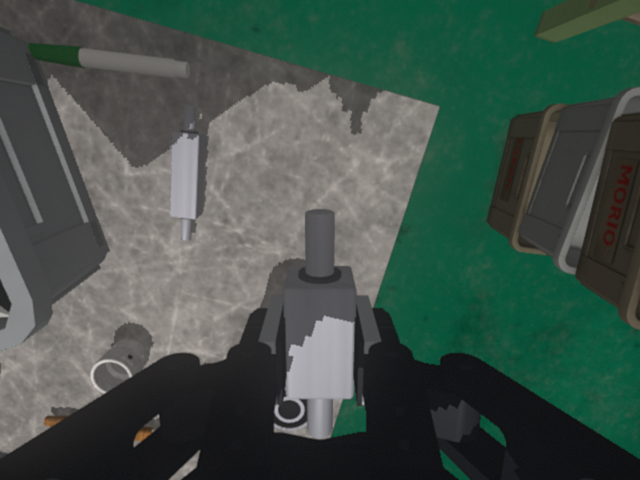

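The spindle is held square at (320,325), centred between the pads. I carry it over the cradle.

```bash
python3 -m jog '{"linear":[[0,25,0],[-3.5,60,0],[-3.5,60,0],[-3.5,60,0],[-3.5,60,0],[-3.5,60,0],[-3.5,60,0],[-3.5,60,0],[-3.5,60,0],[-3.5,60,0],[-3.5,60,0],[-3.5,40,0]],"turn":[1,1,1,1,1,1,1,1,1,1,1,1]}'
python3 -m jog '{"linear":[[-3.5,8,-20],[0,0,-40],[0,0,-40],[0,0,-30],[0,0,-10],[0,0,0],[0,0,0]],"turn":[1,1,0.4,0,0,0,0]}'
python3 - <<'E'
from h import *
c,im=pic("wrist","w8")
for x in(-.0065,.0065): print([proj(c,[.570+x+np.sin(.05)*y,.339+y,.046]).round(1).tolist() for y in (.032,-.032)])
s=sense();from scipy.spatial.transform import Rotation as R
m=R.from_quat(s["tool_rot"]).as_matrix();print(s["tcp_pos"],np.degrees(np.arctan2(m[1,0],m[0,0])))
E
```

```text
t: 16.62
tcp_pos: [0.5714, 0.334, 0.4057]
tool_rot: [0.792, 0.611, -0.003, -0.001]
force: [0.7, -0.2, -2.4]
finger_gap: 0.269
gripper_force: 59.9
t: 17.5
tcp_pos: [0.57, 0.3397, 0.2698]
tool_rot: [0.725, 0.688, 0.001, 0.0]
force: [0.1, -0.0, -2.2]
finger_gap: 0.267
gripper_force: 59.8
[[305.6, 211.6], [307.1, 330.0]]
[[332.3, 210.2], [331.5, 328.9]]
[0.57000629 0.33973551 0.27020441] 86.99968747313781
```

View pics/w8.png

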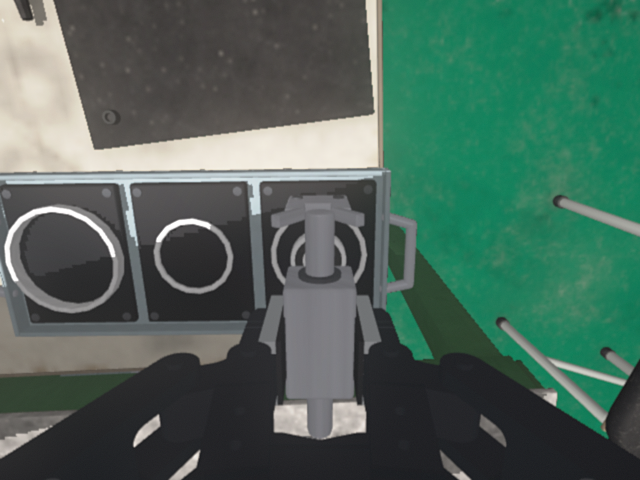

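The fork (272–364) and rim (270–367) both centre at column 318, and the journal is at 319, so it is aligned. Lowering into the slots.

```bash
python3 -m jog '{"linear":[[0,0,-15],[0,0,-15],[0,0,-10],[0,0,-8],[0,0,0],[0,0,0]],"turn":[0,0,0,0,0,0]}'
python3 -m jog '{"linear":[[0,0,-5],[0,0,-5],[0,0,-5],[0,0,0],[0,0,0],[0,0,0]],"turn":[0,0,0,0,0,0]}'
```

```text
t: 18.3
tcp_pos: [0.5697, 0.3396, 0.2209]
tool_rot: [0.725, 0.688, 0.0, 0.0]
force: [1.2, 0.4, -2.4]
finger_gap: 0.268
gripper_force: 59.9
t: 19.05
tcp_pos: [0.5696, 0.3396, 0.2059]
tool_rot: [0.725, 0.688, 0.0, 0.0]
force: [-0.0, 0.6, -3.3]
finger_gap: 0.271
gripper_force: 59.9
```

```bash
python3 -m jog '{"linear":[[0,0,0],[0,0,0],[0,0,0],[0,0,0],[0,0,0]],"turn":[0,0,0,0,0]}' 0.6
python3 -m jog '{"linear":[[0,0,15],[0,0,30],[0,0,50],[0,0,60],[0,0,50],[0,0,0],[0,0,0]],"turn":[0,0,0,0,0,0,0]}'
python3 - <<'E'
from h import *
c,im=pic("wrist","w9")
cv2.imwrite("pics/w9c.png",cv2.resize(im[130:330,220:420],(600,600),interpolation=3))
for y in(.044,0,-.044): print(((proj(c,[.570+.05*y,.339+y,.042])-[220,130])*3).round())
E
```

```text
t: 19.68
tcp_pos: [0.5695, 0.3396, 0.2058]
tool_rot: [0.725, 0.688, 0.0, 0.0]
force: [0.7, 0.7, -0.6]
finger_gap: 0.602
gripper_force: 0.0
t: 20.55
tcp_pos: [0.569, 0.3393, 0.4113]
tool_rot: [0.725, 0.688, 0.0, 0.0]
force: [-0.5, -0.7, 0.3]
finger_gap: 0.603
gripper_force: 0.0
[303.  89.]
[303. 246.]
[303. 393.]
```

View pics/w9c.png

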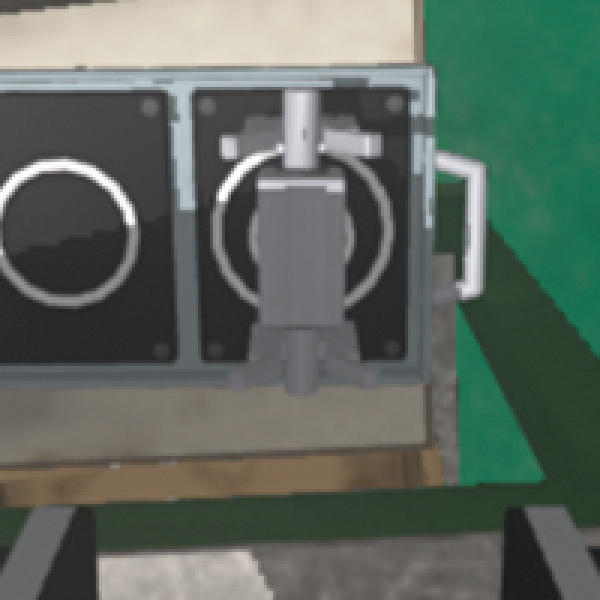

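The spindle's ends sit at rows 89 and 393, exactly as predicted for a seated spindle, straight in the slots. Collar next.

```bash
python3 -m jog '{"linear":[[-14,-42,0],[-15,-48,0],[-15,-48,0],[-15,-48,0],[-15,-48,0],[-15,-48,0],[-15,-48,0],[-15,-48,0],[-15,-48,0],[-15,-48,0],[-15,-48,0],[0,0,0]],"turn":[1,1,1,1,1,1,1,1,1,0,0,0]}' 0.85 40
python3 -m jog '{"linear":[[0,0,-40],[0,0,-40],[0,0,-30],[0,0,0],[0,0,0]],"turn":[0,0,0,0,0]}'
python3 - <<'E'
from h import *
c,im=pic("wrist","w10")
print(proj(c,[.405,-.183,.041]))
E
```

```text
t: 22.1
tcp_pos: [0.4047, -0.1852, 0.4095]
tool_rot: [0.409, 0.912, 0.0, -0.001]
force: [0.1, 0.6, 0.4]
finger_gap: 0.85
gripper_force: 0.0
t: 22.72
tcp_pos: [0.4058, -0.1819, 0.301]
tool_rot: [0.406, 0.914, 0.0, -0.0]
force: [1.0, -0.5, 0.1]
finger_gap: 0.854
gripper_force: 0.0
[317.8830579  250.97978699]
```

View pics/w10.png

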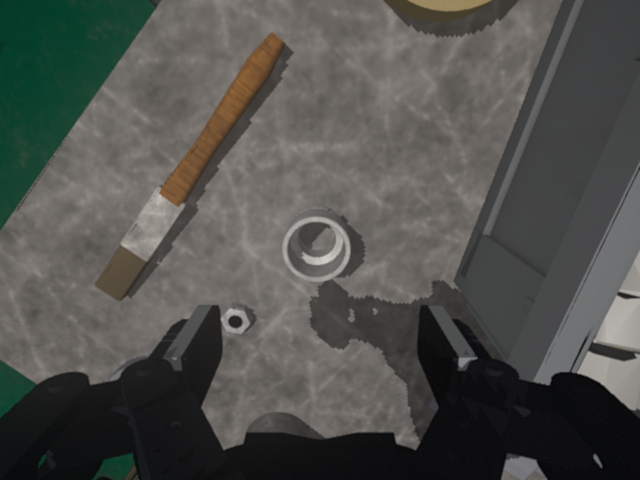

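The collar's rim is at (316,249), within 1–2 px of the prediction, and the bin clears the right finger. Descending to grip.

```bash
python3 -m jog '{"linear":[[0,-1,-35],[0,0,-35],[0,0,-30],[0,0,-15],[0,0,0],[0,0,0]],"turn":[0,0,0,0,0,0]}'
python3 -m jog '{"linear":[[0,0,0],[0,0,0],[0,0,0],[0,0,0],[0,0,0],[0,0,0],[0,0,0]],"turn":[0,0,0,0,0,0,0]}' 0 40
python3 -m jog '{"linear":[[0,0,20],[0,0,40],[0,0,60],[0,0,60],[0,0,45],[0,0,0]],"turn":[0,0,0,0,0,0]}'
```

```text
t: 23.52
tcp_pos: [0.406, -0.1837, 0.1868]
tool_rot: [0.407, 0.914, -0.0, 0.001]
force: [0.1, -0.3, -0.1]
finger_gap: 0.85
gripper_force: 0.0
t: 24.4
tcp_pos: [0.4057, -0.1836, 0.1867]
tool_rot: [0.407, 0.914, -0.0, 0.001]
force: [0.7, 0.4, 5.3]
finger_gap: 0.464
gripper_force: 39.4
t: 25.15
tcp_pos: [0.4059, -0.1837, 0.4144]
tool_rot: [0.407, 0.914, -0.001, 0.005]
force: [-0.6, 0.1, 0.3]
finger_gap: 0.463
gripper_force: 40.6
```

```bash
python3 -m jog '{"linear":[[10,35,0],[10,49,0],[10,49,0],[10,49,0],[10,49,0],[0,49,0],[0,49,0],[-8,49,0],[-8,49,0],[-8,49,0],[-8,54,0],[0,0,0]],"turn":[-1,-1,-1,-1,-1,-1,-1,-1,-1,0,0,0]}'
python3 -m jog '{"linear":[[0,0,-30],[0,0,-50],[0,0,-50],[0,0,-30],[0,0,-20],[0,0,0],[0,0,0]],"turn":[0,0,0,0,0,0,0]}'
python3 - <<'E'
from h import *
c,im=pic("wrist","w11")
print(proj(c,[.4242,.3464,.022]))
E
```

```text
t: 26.65
tcp_pos: [0.422, 0.3493, 0.409]
tool_rot: [0.724, 0.69, -0.001, -0.001]
force: [0.1, 0.2, -1.4]
finger_gap: 0.464
gripper_force: 40.6
t: 27.52
tcp_pos: [0.4237, 0.346, 0.2309]
tool_rot: [0.726, 0.688, -0.0, 0.0]
force: [-0.6, -0.1, -0.8]
finger_gap: 0.464
gripper_force: 40.6
[321.00942644 281.25973637]
```

View pics/w11.png

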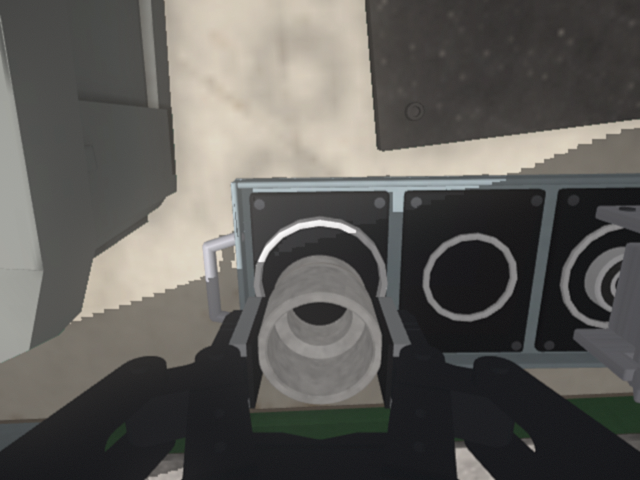

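The nest rim spans columns 257–386, centred at 321, under the collar. Lowering and releasing.

```bash
python3 -m jog '{"linear":[[0,0,-12],[0,0,-10],[0,0,-6],[0,0,0],[0,0,0],[0,0,0]],"turn":[0,0,0,0,0,0]}'
python3 -m jog '{"linear":[[0,0,0],[0,0,0],[0,0,0],[0,0,0],[0,0,0]],"turn":[0,0,0,0,0]}' 0.65
python3 -m jog '{"linear":[[0,0,15],[0,0,30],[0,0,50],[0,0,60],[0,0,53],[0,0,0],[0,0,0]],"turn":[0,0,0,0,0,0,0]}'
python3 - <<'E'
from h import *
pic("wrist","w12")
E
```

```text
t: 28.32
tcp_pos: [0.4233, 0.3463, 0.2028]
tool_rot: [0.725, 0.689, -0.0, 0.0]
force: [-0.0, -2.4, -1.6]
finger_gap: 0.463
gripper_force: 40.7
t: 28.95
tcp_pos: [0.4235, 0.3466, 0.2027]
tool_rot: [0.725, 0.688, 0.0, 0.0]
force: [-0.0, 0.4, 0.0]
finger_gap: 0.649
gripper_force: 0.0
t: 29.82
tcp_pos: [0.4228, 0.3462, 0.411]
tool_rot: [0.725, 0.688, -0.0, -0.0]
force: [-0.3, -0.3, -0.0]
finger_gap: 0.647
gripper_force: 0.0
```

The nut comes next. I have already viewed more than 14 pictures, so from here I only check numerically.

```bash
python3 -m jog '{"linear":[[10,-24,0],[10,-59,0],[10,-59,0],[10,-59,0],[0,-59,0],[0,-59,0],[-10,-59,0],[-10,-59,0],[-10,-59,0],[-10,-59,0],[-18,-59,0],[0,0,0]],"turn":[0,0,0,0,0,0,0,0,0,0,0,0]}' 0.5 30
python3 -m jog '{"linear":[[0,0,-40],[0,0,-50],[0,0,-50],[0,0,0],[0,0,0],[0,0,0]],"turn":[0,0,0,0,0,0]}'
python3 - <<'E'
from h import *
c,im=pic("wrist","w13")
p=proj(c,[.405,-.268,.01]);print(p)
u,v=p.astype(int);w=im[v-45:v+45,u-45:u+45]
g=cv2.cvtColor(w,cv2.COLOR_BGR2GRAY)
for T in(150,170,190):
    m=cv2.morphologyEx((g>T).astype(np.uint8),3,np.ones((5,5)))
    n,l,s,ce=cv2.connectedComponentsWithStats(m)
    for i in range(1,n):
        if s[i,4]>150: print(T,s[i],ce[i]+[u-45,v-45],ray(c,ce[i]+[u-45,v-45],.01).round(4))
E
```

```text
t: 31.38
tcp_pos: [0.4043, -0.2714, 0.409]
tool_rot: [0.728, 0.686, -0.0, -0.001]
force: [0.0, 1.3, -0.3]
finger_gap: 0.505
gripper_force: 0.0
t: 32.12
tcp_pos: [0.4061, -0.2676, 0.2726]
tool_rot: [0.725, 0.689, 0.0, 0.002]
force: [-0.0, 0.2, 0.3]
finger_gap: 0.497
gripper_force: 0.0
[316.71240359 248.23374048]
150 [ 26  31  32  32 501] [312.28343313 249.22954092] [ 0.4023 -0.2685  0.01  ]
170 [ 27  31  23  20 172] [306.52325581 242.08139535] [ 0.3991 -0.2638  0.01  ]
```

```bash
python3 -m jog '{"linear":[[-2,-1,-30],[0,0,-30],[0,0,-24],[0,0,-15],[0,0,0],[0,0,0]],"turn":[0,0,0,0,0,0]}'
python3 -m jog '{"linear":[[0,0,0],[0,0,0],[0,0,0],[0,0,0],[0,0,0],[0,0,0],[0,0,0]],"turn":[0,0,0,0,0,0,0]}' 0 30
python3 -m jog '{"linear":[[0,0,20],[0,0,40],[0,0,60],[0,0,60],[0,0,55],[0,0,0]],"turn":[0,0,0,0,0,0]}'
```

```text
t: 32.92
tcp_pos: [0.4038, -0.2688, 0.1725]
tool_rot: [0.725, 0.688, -0.0, 0.001]
force: [-1.0, -0.1, -0.5]
finger_gap: 0.503
gripper_force: 0.0
t: 33.8
tcp_pos: [0.4038, -0.2688, 0.1736]
tool_rot: [0.725, 0.688, -0.0, 0.002]
force: [-1.9, -0.1, 12.4]
finger_gap: 0.231
gripper_force: 32.5
t: 34.55
tcp_pos: [0.4042, -0.269, 0.4116]
tool_rot: [0.725, 0.688, -0.0, 0.006]
force: [0.4, -0.0, -0.6]
finger_gap: 0.234
gripper_force: 29.4
```

```bash
python3 -m jog '{"linear":[[8,25,0],[8,59,0],[8,59,0],[8,59,0],[8,59,0],[8,59,0],[8,59,0],[8,59,0],[8,59,0],[8,59,0],[13,56,0],[0,0,0]],"turn":[0,0,0,0,0,0,0,0,0,0,0,0]}'
python3 -m jog '{"linear":[[0,0,-30],[0,0,-50],[0,0,-50],[0,0,-30],[0,0,-20],[0,0,0],[0,0,0]],"turn":[0,0,0,0,0,0,0]}'
python3 - <<'E'
from h import *
c,im=pic("wrist","w14")
# nut nest rim: bright ring edges on the row above the held nut
print(proj(c,[.4971,.3427,.0165]))
p=proj(c,[.4971,.3427+.0215,.0165]);print(p)
g=cv2.cvtColor(im,6)
for r in(232,238,244): print(r,g[r,260:380:2].tolist())
E
```

```text
t: 36.05
tcp_pos: [0.4962, 0.3468, 0.405]
tool_rot: [0.724, 0.69, -0.0, -0.0]
force: [-0.2, -0.7, -0.2]
finger_gap: 0.233
gripper_force: 29.4
t: 36.92
tcp_pos: [0.4966, 0.343, 0.2271]
tool_rot: [0.726, 0.688, -0.0, 0.0]
force: [0.6, 0.5, 0.7]
finger_gap: 0.234
gripper_force: 29.4
[321.02084956 281.25158865]
[318.62678272 237.87387004]
232 [69, 69, 70, 70, 69, 70, 65, 65, 64, 63, 53, 52, 53, 49, 49, 50, 50, 49, 50, 50, 47, 48, 48, 47, 49, 49, 47, 48, 47, 47, 47, 46, 47, 46, 46, 46, 46, 47, 46, 45, 45, 46, 45, 45, 45, 45, 45, 45, 45, 45, 45, 45, 45, 44, 45, 43, 45, 44, 44, 44]
238 [50, 51, 49, 48, 50, 49, 48, 48, 49, 49, 50, 47, 49, 48, 46, 47, 47, 48, 45, 46, 45, 43, 51, 86, 98, 104, 119, 135, 139, 140, 146, 153, 154, 146, 134, 98, 86, 56, 47, 41, 41, 42, 43, 43, 42, 42, 42, 41, 44, 45, 41, 41, 42, 43, 42, 43, 43, 40, 40, 42]
244 [49, 48, 47, 48, 48, 47, 47, 46, 47, 45, 47, 46, 46, 45, 45, 43, 58, 91, 130, 151, 160, 158, 154, 148, 137, 131, 122, 104, 90, 77, 70, 59, 60, 84, 116, 137, 146, 153, 150, 157, 157, 161, 149, 99, 44, 38, 41, 38, 39, 41, 39, 41, 41, 41, 41, 41, 41, 41, 39, 40]
```

The nest ring's far edge is where predicted (columns 293–346, centre 319). Lowering and releasing.

```bash
python3 -m jog '{"linear":[[0,0,-15],[0,0,-14],[0,0,-7],[0,0,0],[0,0,0],[0,0,0]],"turn":[0,0,0,0,0,0]}'
python3 -m jog '{"linear":[[0,0,0],[0,0,0],[0,0,0],[0,0,0],[0,0,0]],"turn":[0,0,0,0,0]}' 0.42
python3 -m jog '{"linear":[[0,0,10],[0,0,30],[0,0,50],[0,0,60],[0,0,60],[0,0,0],[0,0,0]],"turn":[0,0,0,0,0,0,0]}'
python3 - <<'E'
from h import *
c,im=pic("wrist","w15")
def blob(xy,z,R,T):
    p=proj(c,[*xy,z]);u,v=p.round().astype(int);g=cv2.cvtColor(im[v-R:v+R,u-R:u+R],6)
    m=(g>T).astype(np.uint8);n,l,s,ce=cv2.connectedComponentsWithStats(m)
    print("pred",p.round(1))
    for i in range(1,n):
        if s[i,4]>40:
            q=s[i,:2]+s[i,2:4]/2+[u-R,v-R]-.5; print(s[i,2:],q,(ray(c,q,z)[:2]-xy).round(4))
for T in (90,110): blob([.4971,.3427],.024,34,T)
print("collar");[blob([.4242,.3464],.055,36,T) for T in(110,150)]
E
```

```text
t: 37.72
tcp_pos: [0.4966, 0.3436, 0.191]
tool_rot: [0.725, 0.688, 0.0, 0.0]
force: [-0.6, 0.3, -0.1]
finger_gap: 0.232
gripper_force: 29.5
t: 38.35
tcp_pos: [0.4965, 0.3435, 0.1907]
tool_rot: [0.725, 0.688, -0.0, -0.0]
force: [0.5, -0.1, 0.6]
finger_gap: 0.421
gripper_force: 0.0
t: 39.22
tcp_pos: [0.4959, 0.3433, 0.401]
tool_rot: [0.725, 0.688, -0.0, -0.0]
force: [0.7, 0.6, -0.9]
finger_gap: 0.422
gripper_force: 0.0
pred [321.2 210.5]
[ 52  51 628] [320.5 209. ] [-0.0005  0.0014]
[ 24  25 362] [319.5 208. ] [-0.0013  0.0023]
pred [321.2 210.5]
[ 51  51 528] [320. 209.] [-0.0009  0.0014]
[ 22  25 317] [319.5 208. ] [-0.0013  0.0023]
collar
pred [230.  218.5]
[  6  71 233] [196.5 219. ] [-0.0268  0.001 ]
[  65   64 2324] [233.  214.5] [0.0028 0.0031]
[17 12 68] [257.  188.5] [0.0239 0.0228]
pred [230.  218.5]
[ 53  56 864] [228.  210.5] [-0.0008  0.0066]
[  5  47 104] [196. 215.] [-0.0267  0.0043]
```

The nut is flat and within about 2 mm of the centre. A circle fit will confirm that the collar is upright.

```bash
python3 - <<'E'
from h import *
c=cal("w15");im=cv2.imread("pics/w15.png");g=cv2.cvtColor(im,6)
p=proj(c,[.4242,.3464,.055]).round().astype(int)
w=cv2.resize(g[p[1]-45:p[1]+45,p[0]-45:p[0]+45],None,fx=4,fy=4,interpolation=3)
for lo,hi in((85,105),(105,150)):
    h=cv2.HoughCircles(w,cv2.HOUGH_GRADIENT,1.5,6,param1=120,param2=30,minRadius=lo,maxRadius=hi)
    for x,y,r in ([] if h is None else h[0][:4]):
        q=np.array([x,y])/4+p-45
        print(q.round(1),"r",r/4,(ray(c,q,.055)[:2]-[.4242,.3464]).round(4),(ray(c,q,.022)[:2]-[.4242,.3464]).round(4))
f=c["fx"];print("expected r collar",f*.0205/(.37-.055),"rim",f*.032/(.37-.022))
# compare spindle/look-alike state in scene image with start
s=get_calibration("scene");im2=snapshot("scene");im0=cv2.imread("pics/scene0.png")[:,:,::-1]
for n,(u,v) in dict(long=(419,272),sleeve=(443,333),bigb=(424,393),bearing=(398,314)).items():
    print(n,np.abs(im2[v-18:v+18,u-18:u+18].astype(int)-im0[v-18:v+18,u-18:u+18]).mean())
E
```

```text
[227.9 217.3] r 26.0125 [-0.0015  0.0011] [-0.0095 -0.006 ]
[231.3 216.9] r 23.5375 [0.0012 0.0012] [-0.0065 -0.0058]
[230.2 219.6] r 23.95 [ 0.0001 -0.0008] [-0.0078 -0.0081]
[229.4 216.9] r 25.1875 [-0.0003  0.0013] [-0.0082 -0.0057]
[238.4 211.3] r 35.625 [0.0074 0.0055] [ 0.0003 -0.0011]
[236.2 210.6] r 34.8 [0.0057 0.0062] [-0.0016 -0.0003]
[236.9 213.6] r 33.5625 [0.006  0.0037] [-0.0012 -0.003 ]
[240.3 212.4] r 34.8 [0.0088 0.0045] [ 0.0018 -0.0022]
expected r collar 26.256731469933985 rim 37.09950283388486
long 1.4364711934156378
sleeve 1.52880658436214
bigb 1.689043209876543
bearing 6.235082304526749
```

The collar's top circle sits at the expected place and size, so it is upright. The look-alikes are unmoved and the arm is clear, so I hand in.

```bash
python3 -c "
from station import *
print(sign_off())"
```

```text
the job is handed in; nothing more can be done
None
```

The kit is made up and handed in, with no verdict returned: bearing and spindle are seated in the cradle, collar and nut are in their nests, and the look-alikes are unmoved, but I viewed 16 pictures against the limit of 14.

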